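# Torque the cap of a digestion vessel with a click wrench

## Task

The white screw cap of the pressure vessel in the bench holder is only finger-tight: lower the ring head of the torque wrench over the cap's ribs, without ramming it, until it rests on the skirt all round. Tighten the cap clockwise with the wrench, keeping the fingers off the cap and vessel, until you feel the wrench give, and stop just there: do not force it on after it has given. Then lift the wrench off without loosening the cap and lay it flat on its mat again, leaving everything else on the bench undisturbed.

Things in the scene. Friction and masses are not known exactly. Their poses are not given: they have to be found in the camera images.
- holder: bright aluminium vessel holder, fixed to the bench: base plate 130 x 110 x 12 mm with a screw in each corner, and a split block 78 x 75 mm rising to 62 mm that clamps the vessel. Origin: centre of the underside, on the bench
- vessel: cream plastic pressure vessel, round, 60 mm diameter, clamped upright in the holder: it cannot turn or lift. Origin: centre of its underside, z up. Nothing on it shows where its thread ends
- cap: white screw cap on the vessel, 52 mm high. Origin: centre of its underside, 104 mm above the bench; z up. Skirt 72 mm diameter, 0 to 20 mm up. It turns about z against 0.35 N m, clockwise seen from above, by somewhere between 0.2 and 0.9 rad, then comes hard up on its gasket; where cannot be seen
- cap_top (a point): centre of the cap's crown, 40 mm above the cap's origin, same axes. Crown 44 mm diameter above the skirt, with six equal upright ribs, 8 mm wide, out to 58 mm diameter, 20 to 40 mm above the cap's origin; x runs along one rib, the others follow every 60 degrees. Above, the crown cones in to 34 mm at 46 mm and bears a 13 mm steel vent screw up to 52 mm
- mat: dark grey bench mat, 310 x 170 x 3 mm, fixed; the wrench lies on it. Origin: centre of the underside, on the bench; x along its length
- wrench: ring-headed click torque wrench, about 0.5 kg, 265 mm long, lying flat. Origin: axis of the ring head at its underside, z up, handle along +x. Ring head steel, 84 mm outer diameter, 22 mm high, open right through. Steel neck 40 to 95 mm out, then the handle. Balances about 100 mm out. Fully down on the cap its underside rests on the skirt's top
- wrench_grip (a point): point inside the wrench's black square handle (22 x 22 mm, 95 to 205 mm from the ring axis, underside level with the ring's), 135 mm from the ring axis, 11 mm up; axes of the wrench. Turned clockwise the wrench holds up to 1.6 N m, then gives: the handle breaks forward of the head, the torque hardly rising (1.7 N m at 0.2 rad), to a dead stop at 0.42 rad. Relieved, it springs straight
- drive: dark insert in the wrench's ring, turning on the ring's axis. Origin and z of the wrench; x along the handle until the wrench gives, then behind it (anticlockwise). Six teeth, 8 mm wide, 20 mm high, point in to a 48 mm circle, 30 degrees from x and every 60: with the handle in line with any rib they drop between the ribs, 2 mm clear at the crown, 0.2 rad free either way
- spare_cap: bystander: a second cap of the same shape standing loose on the bench, with no vessel under it
- liner: bystander: white open cylindrical cup, 47 mm diameter, 62 mm high, standing on the bench
- flask: bystander: clear conical flask, 66 mm diameter, 105 mm high
- bottle: bystander: amber bottle with a cap, 64 mm diameter, 115 mm high
- beaker: bystander: clear beaker, 68 mm diameter, 85 mm high
- petri: bystander: flat clear dish with lid, 92 mm diameter, 19 mm high
- spanner: bystander: small plain steel open-ended spanner, 150 mm long, lying on the bench

How it is judged:
On the way, in this order (a step that is already met when the one before it is completed fails the run):
1. the wrench's ring is fully down over the cap's ribs, level, resting on the skirt (horizontal distance between wrench and cap below 0.005 m and z of wrench in the frame of cap below 0.0235 m and angle between wrench's own z axis and vertical below 0.12 rad and not (angle between the x axis of wrench and the x axis of drive, either way round above 0.08 rad)), for 0.2 s.
2. with the wrench still fully down on the cap, and the cap hard up on its gasket, the wrench gives (its handle breaks at least 0.08 rad forward of the insert) (horizontal distance between wrench and cap below 0.005 m and z of wrench in the frame of cap below 0.0235 m and angle between wrench's own z axis and vertical below 0.12 rad and angle between the x axis of wrench and the x axis of drive, either way round above 0.08 rad and angle between the x axis of cap and the x axis of vessel, either way round below 0.25 rad), for 0.05 s.
3. the wrench is lifted clear of the cap (z of wrench in the frame of cap above 0.05 m), for 0.1 s.
At the end, for the whole second after the job is handed in: The cap is still tight (not turned back by more than about 0.1 rad), and the wrench lies flat and still on the mat: ring centre and middle of the handle both over the mat, underside within 5 mm of its top, tilt under 0.06 rad (angle between the x axis of cap and the x axis of vessel, either way round below 0.25 rad and x of wrench in the frame of mat between -0.155 and 0.155 m and y of wrench in the frame of mat between -0.085 and 0.085 m and x of wrench_grip in the frame of mat between -0.155 and 0.155 m and y of wrench_grip in the frame of mat between -0.085 and 0.085 m and z of wrench in the frame of mat below 0.008 m and angle between wrench's own z axis and vertical below 0.06 rad and linear speed of wrench below 0.02 m/s); the robot touches nothing.
It fails at once if the wrench is forced on after it has given (handle more than 0.25 rad forward of the insert) (angle between the x axis of wrench and the x axis of drive, either way round above 0.25 rad).
It fails at once if the gripper itself pushes on the cap or the vessel (over 5 N) (contact force between the fingers and vessel above 5 N).
It fails at once if the wrench is rammed or wrenched against the cap (contact forces between them over 150 N in all; about 70 N when it gives) (contact force between wrench and cap above 150 N).
It fails at once if a bystander is shifted by more than 20 mm (distance of any of spare_cap, liner, flask, bottle, beaker, petri, spanner from where it was at the start of the episode above 0.02 m).
It also fails if it takes over 72 s, if anything falls off the work surface, if the arm or the gripper's body presses on something with over 40 N, if the wrist force passes 120 N, or if a joint passes its speed limit or range.

## Robot

A 6-joint arm with a two-finger parallel gripper is mounted at the origin on the work surface. World frame = base frame: x ahead of the robot, y to its left, z up, the work surface at z = 0. Lengths are in m, angles in rad, forces in N, time in s.
With the tool pointing down it reaches from about 0.425 to 0.925 m from the base axis. Payload 12.5 kg.
Tool frame: the origin (TCP) lies midway between the tips of the shut fingers; the grasp point (between the pads) lies 19 mm behind it; z points along the fingers, y is the direction in which the jaws open and shut (so a half turn about z gives the same grasp; the last joint's range is limited). The gripper opens to 85 mm and grips with 20 to 120 N. Pads are 22 mm wide; open, the fingers measure 114 mm over their backs; the gripper's body (76 mm by 85 mm) begins 54 mm behind the grasp point. The pads swing forward as they close: fully open they stand 13 mm farther back than shut.
Start: joints at [1.047, 0.491, 1.559, -0, 1.092, -0.106], TCP at [0.254, 0.571, 0.231] pointing down, gripper open.
Joint ranges: [-3.1, 3.1], [-0.84, 2.19], [0.05, 2.79], [-1.13, 4.28], [0.06, 2.93], [-2.69, 2.69]. Speed limits (rad/s): [2.22, 2.22, 2.79, 3.14, 3.14, 3.14].

## Interface

Orientations are given as a unit quaternion [w, x, y, z].
In Python, from workcell import ctrl, imaging, ticket gives the robot as it stands.
- The arm moves only by the tool drive_tool, never from a script. Its argument "deltas" is a list of rows, each a list of 5 numbers: the shift along the world's x, y, z in mm, then the turn about the world's z in rad, then the closure, from 0 (fully open) to 1 (shut). In form: [[tx, ty, tz, roll, gripper], ...]. A call has 1 to 20 rows; each row shifts and turns the commanded pose from where the row before left it; what a row does not reach is not made up. A row lasts 1/8 s, in which the tool goes at most 62.5 mm and 10.7 degrees, less where a joint would pass 70% of its speed; a pose out of reach is approached as far as the arm can. A call is refused whole if a number of a shift passes 62.5 or a number of a turn 0.188, either way. A call with a gripper value outside its range is refused whole. The fingers move at their own pace and stop on an object; the grip force is fixed at half the most. Time passes only in rows, so rows that do not move let the fingers close. It gives the time, the measured TCP pose, the force and the opening at its end, in the units of the state.
- ctrl.observe(): the state, without advancing time (a new reading comes with each control period).
- imaging.camera(name): name is "side" or "top" or "wrist"; returns a dict with "color" (384x512x3 uint8, red, green, blue), "z_map" (384x512 float32, m along the optical axis (not along the pixel's ray), 0 where there is no reading), "fx", "fy", "cx", "cy" (pixels), "cam_to_world" (4x4, takes a point from camera to world coordinates). Camera axes: x right, y up, looking along -z (the intrinsics and any distortion apply to the point x, -y, -z); pixel columns grow to the right and rows downward; lengths in m; the calibration is good to about 2 mm. A picture is of the moment at which its call begins.
- ticket.close_job(): hands the job in, once; it reports no verdict.
The state is a dict: "time_s": time; "joints": joint angles; "joint_velocities": joint speeds; "effort": joint torques, N m; "ee_pos": TCP position; "ee_rot": TCP orientation; "wrist_force": force on the tool from outside, world axes, zero at the start; "torque": the same for the moment, N m; "opening": finger opening in m.
Only numpy, scipy, OpenCV 4.12 (cv2) and the standard library are available. Lean on these libraries where they do the work, as an engineer would, in place of code of your own. Each camera call takes 0.05 s, during which the arm holds its last target.

## Working session

There is one attempt and no reset: what is moved stays moved. The work goes in short steps, Python scripts to look and compute and a tool call to move; the robot and the scene stay as the last step left them, time stands still between calls to the robot, and variables do not carry over. Pictures are saved under pics/ and viewed, and the job is handed in when it is done.

Besides the shell and the picture viewer there is one more tool, called after "Call:" by a JSON object that holds its "fn" and its "kwargs". drive_tool: Moves the arm, as the interface text tells. Its arguments: {"type":"object","properties":{"deltas":{"type":"array","items":{"type":"array","items":{"type":"number"}}}},"required":["deltas"]}

```bash
ls; mkdir -p pics
cat > h.py <<'E'
import numpy as np, cv2
from workcell import ctrl, imaging, ticket
def shot(n,f):
    c=imaging.camera(n); cv2.imwrite('pics/'+f,c['color'][:,:,::-1]); np.savez('/tmp/'+f+'.npz',**{k:c[k] for k in c}); return c
def ray(c,u,v):
    M=np.array(c['cam_to_world']); d=np.array([(u-c['cx'])/c['fx'],-(v-c['cy'])/c['fy'],-1.0])
    return M[:3,3],M[:3,:3]@d
def onz(c,u,v,z):
    o,d=ray(c,u,v); return o+d*(z-o[2])/d[2]
def cloud(c):
    H,W=c['z_map'].shape; v,u=np.mgrid[:H,:W]; z=c['z_map']
    p=np.stack([(u-c['cx'])/c['fx']*z,-(v-c['cy'])/c['fy']*z,-z],-1)
    M=np.array(c['cam_to_world']); return p@M[:3,:3].T+M[:3,3]
def proj(c,p):
    M=np.array(c['cam_to_world']); q=(np.asarray(p)-M[:3,3])@M[:3,:3]
    return c['cx']+c['fx']*q[...,0]/-q[...,2], c['cy']-c['fy']*q[...,1]/-q[...,2]
E
python3 - <<'E'
from h import *
for n in ['side','top','wrist']:
    c=shot(n,n+'0.png'); print(n,c.keys(),c['fx'],c['cx'],c['cy'],np.round(c['cam_to_world'],3).tolist())
print(ctrl.observe())
E
```

```text
pics
side dict_keys(['color', 'z_map', 'fx', 'fy', 'cx', 'cy', 'cam_to_world']) 410.977534847284 260.9704665240588 182.48263483477433 [[0.661, 0.547, -0.514, -0.035], [-0.75, 0.48, -0.455, -0.606], [-0.003, 0.686, 0.727, 1.033], [0.0, 0.0, 0.0, 1.0]]
top dict_keys(['color', 'z_map', 'fx', 'fy', 'cx', 'cy', 'cam_to_world']) 354.80988078830796 253.97948250011365 189.08361135593657 [[0.009, 0.982, -0.187, 0.42], [-1.0, 0.014, 0.022, 0.002], [0.024, 0.187, 0.982, 1.124], [0.0, 0.0, 0.0, 1.0]]
wrist dict_keys(['color', 'z_map', 'fx', 'fy', 'cx', 'cy', 'cam_to_world']) 299.00824249021656 257.0025284802257 189.80563027902969 [[0.407, -0.876, -0.259, 0.188], [0.914, 0.39, 0.116, 0.6], [-0.0, -0.284, 0.959, 0.373], [0.0, 0.0, 0.0, 1.0]]
{'time_s': 0.15, 'joints': array([ 1.04740271e+00,  4.91398769e-01,  1.55930604e+00, -3.29773740e-05,
        1.09169398e+00, -1.05619001e-01]), 'joint_velocities': array([ 1.05926235e-03, -1.44648085e-03, -2.00649678e-03, -5.24207031e-04,
       -1.17025757e-03,  5.40428797e-05]), 'effort': array([ 2.43162744e-03, -6.18704724e+01, -2.61695838e+01, -5.57954979e-05,
        3.20059175e-03,  4.80369988e-05]), 'ee_pos': array([0.25349553, 0.57110714, 0.23087703]), 'ee_rot': array([-1.10775994e-04,  2.07364067e-01,  9.78263758e-01, -3.87821692e-04]), 'wrist_force': array([0.46985838, 0.02960767, 0.58859017]), 'torque': array([-0.01722311,  0.02521793,  0.01424363]), 'opening': 0.08539820665873801}
```

View pics/top0.png

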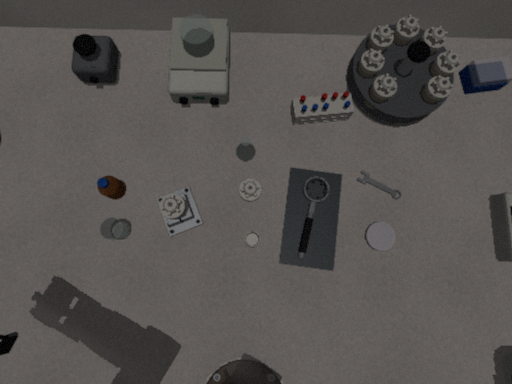

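View pics/side0.png

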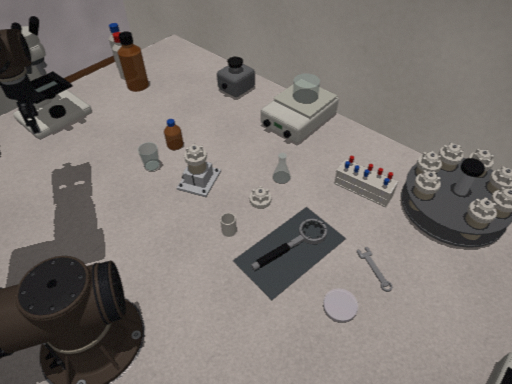

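View pics/wrist0.png

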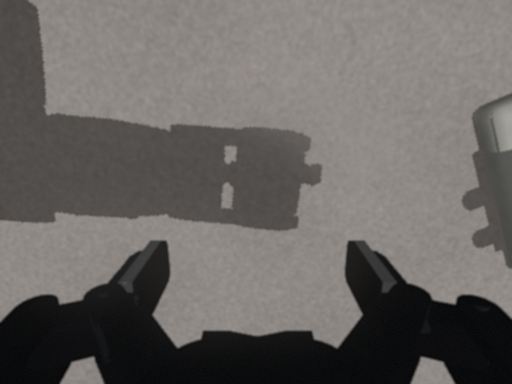

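Run:
```python
from h import *
c=dict(np.load('/tmp/top0.png.npz')); im=c['color'][:,:,::-1].copy()
a=cv2.resize(im[160:240,150:210],None,fx=7,fy=7,interpolation=cv2.INTER_CUBIC)
b=cv2.resize(im[165:270,280:345],None,fx=5,fy=5,interpolation=cv2.INTER_CUBIC)
h=max(a.shape[0],b.shape[0]); 
f=lambda x:cv2.copyMakeBorder(x,0,h-x.shape[0],0,5,0)
cv2.imwrite('pics/crop0.png',cv2.convertScaleAbs(np.hstack([f(a),f(b)]),alpha=1.6))
P=cloud(c)
# crop cap cloud
for name,(r0,r1,c0,c1) in dict(cap=(185,235,155,205),wr=(165,270,280,345)).items():
    q=P[r0:r1,c0:c1].reshape(-1,3); print(name,np.percentile(q[:,2],[0,5,50,95,100]).round(4))
w=P[165:270,280:345]; hsv=cv2.cvtColor(im[165:270,280:345],cv2.COLOR_BGR2HSV)
for z0,z1 in [(.010,.03)]:
    m=(w[...,2]>z0)&(w[...,2]<z1); q=w[m]; print(len(q),q.min(0),q.max(0),np.median(q,0))
s=P[185:235,155:205].reshape(-1,3)
for lo,hi in [(.118,.13),(.138,.147),(.147,.16)]:
    q=s[(s[:,2]>lo)&(s[:,2]<hi)]; print(lo,len(q),q.mean(0) if len(q) else 0,(q.min(0)+q.max(0))/2 if len(q) else 0)
```

```text
cap [-0.0077 -0.003   0.0106  0.1479  1.1241]
wr [-0.009  -0.0024  0.0022  0.0239  1.1241]
709 [ 0.41703314 -0.27872286  0.01019483] [ 0.69624344 -0.13934711  0.02963966] [ 0.56881305 -0.19404544  0.02353296]
0.118 243 [0.55628749 0.20905946 0.12353971] [0.55885035 0.21216901 0.12405759]
0.138 114 [0.55667233 0.2098819  0.14397781] [0.558516   0.2135052  0.14258535]
0.147 129 [0.55974927 0.21306613 0.15028323] [0.56339408 0.21252555 0.15213519]
```

View pics/crop0.png

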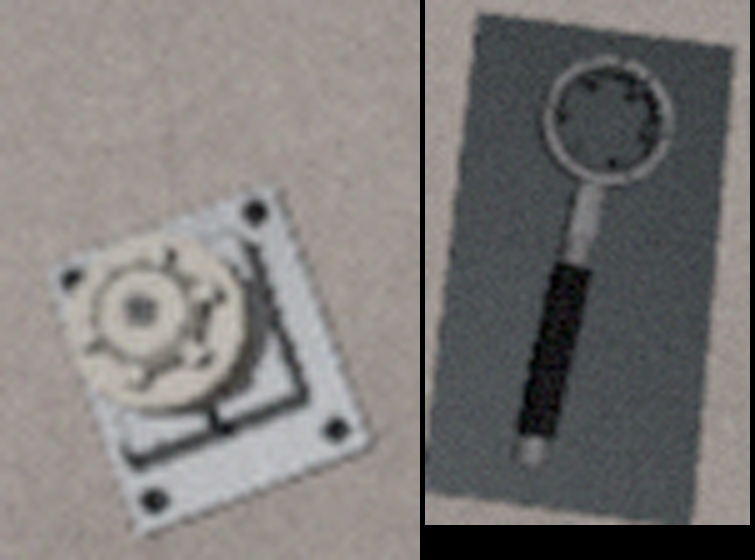

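Call:
{"fn": "drive_tool", "kwargs": {"deltas": [[30, -36, 7, 0, 0], [30, -36, 7, 0, 0], [30, -36, 7, 0, 0], [30, -36, 7, 0, 0], [30, -36, 7, 0, 0], [30, -36, 7, 0, 0], [30, -36, 7, 0, 0], [30, -36, 7, 0, 0], [30, -36, 7, 0, 0], [30, -36, 7, 0, 0], [0, 0, 0, 0, 0], [0, 0, 0, 0, 0]]}}

```text
time_s: 1.65
ee_pos: [0.5532, 0.2114, 0.3009]
ee_rot: [-0.0, 0.208, 0.978, -0.0]
wrist_force: [0.1, -0.6, -0.3]
opening: 0.0857
```

Run:
```python
from h import *
c=shot('wrist','w1.png'); o=ctrl.observe(); print(o['ee_pos'],o['ee_rot'],o['time_s'])
im=c['color'][:,:,::-1]
print(proj(c,[.558,.212,.144]))
cv2.imwrite('pics/w1.png',cv2.resize(im,None,fx=1.5,fy=1.5))
```

```text
[0.55293405 0.21182931 0.3010246 ] [-3.77013065e-04  2.07151756e-01  9.78308748e-01 -4.36457489e-05] 1.7
(np.float64(259.6011178789605), np.float64(178.2073426436804))
```

View pics/w1.png

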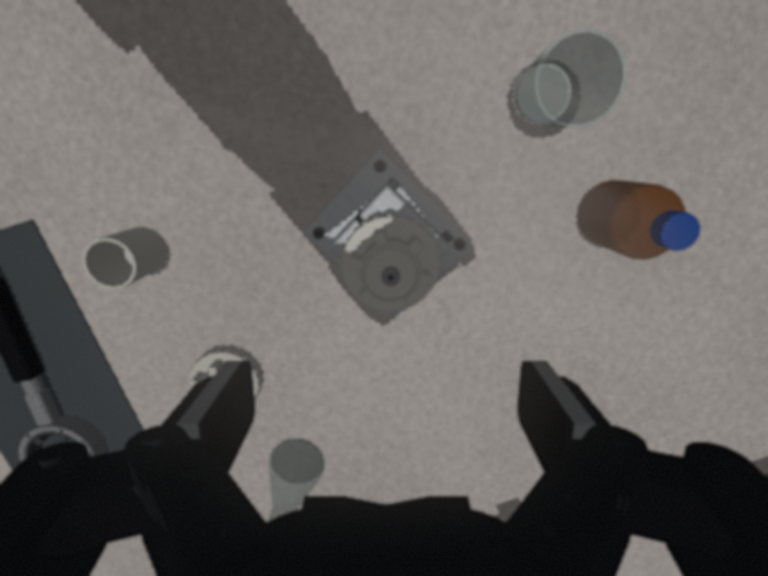

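Run:
```python
from h import *
c=dict(np.load('/tmp/w1.png.npz')); im=c['color'][:,:,::-1]
# rectify onto plane z=.144 around (.558,.212), 0.25mm/px ; world x up, y left
S=0.0002;N=500
X=.558+(N/2-np.arange(N)[:,None])*S+0*np.arange(N)[None]; Y=.212+(N/2-np.arange(N)[None])*S+0*np.arange(N)[:,None]
out=[]
for z in (.144,):
    u,v=proj(c,np.stack([X,Y,X*0+z],-1)); w=cv2.remap(im,u.astype('f4'),v.astype('f4'),cv2.INTER_CUBIC)
    w=cv2.createCLAHE(4,(3,3)).apply(cv2.cvtColor(w,cv2.COLOR_BGR2GRAY)); out.append(w)
cv2.imwrite('pics/rect1.png',np.hstack(out))
P=cloud(c); s=P[150:225,215:310].reshape(-1,3)
print(np.percentile(s[:,2],[5,50,95,100]))
for lo,hi in [(.121,.127),(.141,.147),(.153,.16)]:
    q=s[(s[:,2]>lo)&(s[:,2]<hi)]; 
    if len(q): h=cv2.minEnclosingCircle((q[:,:2]*1000).astype('f4')); print(lo,len(q),q.mean(0),h)
```

```text
[-0.00111997  0.01740263  0.15024135  0.44347532]
0.121 1266 [0.55802889 0.21282984 0.12377441] ((560.9642944335938, 211.69345092773438), 36.48225784301758)
0.141 670 [0.55845661 0.21283679 0.14415959] ((561.2293701171875, 211.61849975585938), 28.996408462524414)
0.153 125 [0.56102373 0.211553   0.1557427 ] ((560.837890625, 211.18128967285156), 6.537691116333008)
```

View pics/rect1.png

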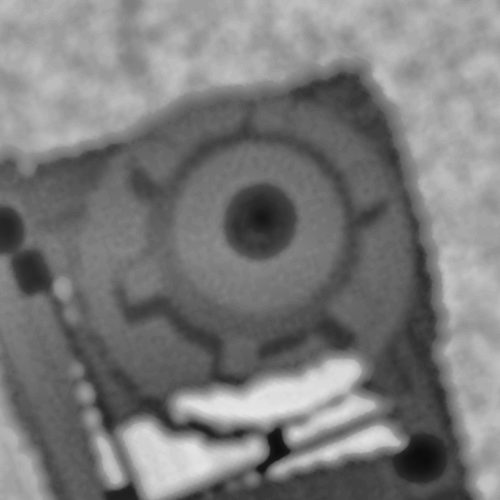

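Run:
```python
from h import *
c=dict(np.load('/tmp/w1.png.npz'));P=cloud(c); s=P[150:225,215:310].reshape(-1,3)
C=np.array([.5611,.2116])
q=s[(s[:,2]>.140)&(s[:,2]<.147)][:,:2]-C; r=np.hypot(*q.T); q=q[(r>.0245)&(r<.029)]
a=np.arctan2(q[:,1],q[:,0]); ph=np.angle(np.mean(np.exp(6j*a)))/6; print(len(q),abs(np.mean(np.exp(6j*a))),np.degrees(ph))
print(np.histogram(np.degrees((a-ph+np.pi/6)%(np.pi/3)-np.pi/6),bins=12))
print(np.histogram(np.degrees((a-ph+np.pi/6)%(2*np.pi)),bins=6,range=(0,360))[0])
# wrench rough from top
c=dict(np.load('/tmp/top0.png.npz'));P=cloud(c);w=P[165:270,280:345].reshape(-1,3)
q=w[(w[:,2]>.015)&(w[:,2]<.03)]
d=q[:,:2]; m=d.mean(0); v=np.linalg.svd(d-m)[2][0]; print(m,np.degrees(np.arctan2(v[1],v[0])),((d-m)@v).min(),((d-m)@v).max())
print(d.max(0),d.min(0))
g=cv2.minAreaRect((P[165:275,275:350][:,:,:2].reshape(-1,2)[(np.abs(P[165:275,275:350][:,:,2].ravel())<.03)&(c['color'][165:275,275:350].max(2).ravel()<110)]*1000).astype('f4')); print(g)
```

```text
211 0.8553984337986881 -7.235441613921236
(array([20, 19, 18, 18, 14, 20, 14, 15, 18, 23, 16, 16]), array([-8.87757062, -7.36874198, -5.85991335, -4.35108471, -2.84225608,
       -1.33342744,  0.17540119,  1.68422983,  3.19305847,  4.7018871 ,
        6.21071574,  7.71954437,  9.22837301]))
[29 36 39 38 36 33]
[ 0.55661478 -0.20002477] 165.77679901468542 -0.1227344814839735 0.14370706087088095
[ 0.67538244 -0.1573464 ] [ 0.41703314 -0.25897782]
((543.4829711914062, -213.21359252929688), (244.42706298828125, 352.09954833984375), 89.88227081298828)
```

Call:
{"fn": "drive_tool", "kwargs": {"deltas": [[6, -50, 0, 0.02, 0], [6, -50, 0, 0.02, 0], [6, -50, 0, 0.02, 0], [6, -50, 0, 0.02, 0], [6, -50, 0, 0.02, 0], [6, -50, 0, 0.02, 0], [6, -50, 0, 0.02, 0], [6, -50, 0, 0.03, 0], [0, 0, 0, 0, 0], [0, 0, 0, 0, 0]]}}

```text
time_s: 2.95
ee_pos: [0.6015, -0.1875, 0.3011]
ee_rot: [-0.0, 0.123, 0.992, 0.0]
wrist_force: [-0.3, 0.1, -0.6]
opening: 0.0853
```

Run:
```python
from h import *
c=shot('wrist','w2.png'); o=ctrl.observe(); print(o['ee_pos'],o['ee_rot'],o['time_s'])
im=c['color'][:,:,::-1]
cv2.imwrite('pics/w2.png',cv2.resize(im,None,fx=1.5,fy=1.5))
P=cloud(c); 
for z in [.003,.014,.025]:pass
h=np.histogram(P[...,2],bins=np.arange(-.002,.06,.002)); print(h[0],h[1][0])
```

```text
[ 0.60155317 -0.18713836  0.30134625] [-1.26299967e-04  1.22920837e-01  9.92416450e-01  2.02468109e-04] 3.0
[64882 49742 17353  2719  1449   477   815   678   275  1171  3364  1121
  1524  1851   264   142   151   196   647   568   291   348   213   431
   330   141   172   141    89   101] -0.002
```

View pics/w2.png

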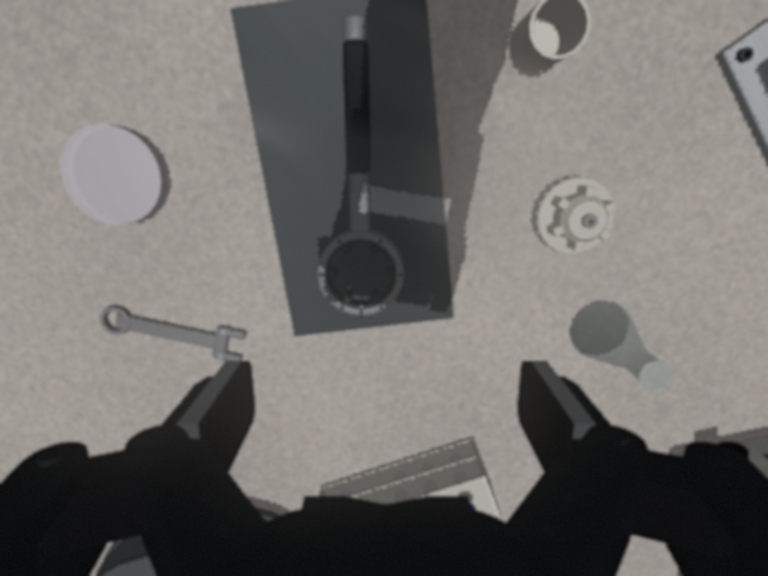

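```bash
cat >> h.py <<'E'
def wrench(c,box,z0,z1,ring,ang):
    """box u0,u1,v0,v1; ring guess xy; ang handle guess rad"""
    u0,u1,v0,v1=box; p=cloud(c)[v0:v1,u0:u1].reshape(-1,3); p=p[(p[:,2]>z0)&(p[:,2]<z1)]
    C=np.array(ring,float)
    for _ in range(3):
        d=p[:,:2]-C; r=np.hypot(*d.T); e=np.array([np.cos(ang),np.sin(ang)]); n=np.array([-e[1],e[0]])
        rp=p[(r<.047)&(r>.03)]; (cx,cy),R=cv2.minEnclosingCircle((rp[:,:2]*1000).astype('f4'))
        # LSQ on outer/inner mid radius
        C=np.array([cx,cy])/1000
        d=p[:,:2]-C; s=d@e; t=d@n; m=(s>.1)&(s<.195)&(abs(t)<.025)
        bins=[(t[m&(s>=a)&(s<a+.01)]) for a in np.arange(.1,.19,.01)]
        mid=np.array([(np.percentile(b,2)+np.percentile(b,98))/2 if len(b)>5 else np.nan for b in bins]); sx=np.arange(.105,.195,.01)
        k=~np.isnan(mid); f=np.polyfit(sx[k],mid[k],1); ang+=np.arctan(f[0])
    hz=p[m]; 
    return dict(C=C,R=R,ang=np.degrees(ang),off=f[1],mid=mid.round(4),hz=np.polyfit(s[m],hz[:,2],1) if len(hz) else None, rz=np.median(rp[:,2]),n=(len(rp),m.sum()))
E
python3 - <<'E'
from h import *
c=dict(np.load('/tmp/w2.png.npz'))
print(wrench(c,(205,275,0,215),.018,.032,(.633,-.19),np.radians(166)))
E
```

```text
{'C': array([ 0.62953845, -0.20924074]), 'R': 46.541481018066406, 'ang': np.float64(166.16232048192654), 'off': np.float64(0.009916489327409295), 'mid': array([0.0101, 0.0098, 0.0099, 0.0101, 0.0098, 0.0096, 0.0095, 0.0103,
       0.0101]), 'hz': array([-0.00203546,  0.02458859]), 'rz': np.float64(0.023748717835322647), 'n': (764, np.int64(1306))}
```

Run:
```python
from h import *
c=dict(np.load('/tmp/w2.png.npz'))
g=onz(c,360/1.5,272/1.5,.025)[:2]; print(g)
print(wrench(c,(205,275,0,215),.018,.032,g,np.radians(166)))
o=g
```

```text
[ 0.63340779 -0.2209718 ]
{'C': array([ 0.63137793, -0.22051038]), 'R': 46.38400650024414, 'ang': np.float64(166.15831950663213), 'off': np.float64(-0.0006135685629018863), 'mid': array([-0.0006, -0.0006, -0.0008, -0.0003, -0.0006, -0.0008, -0.0011,
       -0.0005, -0.0003]), 'hz': array([-0.00170909,  0.0245405 ]), 'rz': np.float64(0.02420691522403559), 'n': (1198, np.int64(1306))}
```

```bash
cat >> h.py <<'E'
def ringfit(c,box,z0,z1,C,ang,rin=.034):
    from scipy.optimize import least_squares
    u0,u1,v0,v1=box; p=cloud(c)[v0:v1,u0:u1].reshape(-1,3); p=p[(p[:,2]>z0)&(p[:,2]<z1)]
    C=np.array(C,float)
    for _ in range(4):
        d=p[:,:2]-C; r=np.hypot(*d.T); a=np.arctan2(d[:,1],d[:,0])
        off=np.abs(np.angle(np.exp(1j*(a-ang)))); k=(r<.048)&(r>rin)&(off>.35)
        q=[]
        for b in np.arange(-np.pi,np.pi,np.pi/18):
            m=k&(a>=b)&(a<b+np.pi/18)
            if m.sum()>3: q.append(p[m][np.argmax(r[m]),:2])
        q=np.array(q); f=least_squares(lambda x:np.hypot(*(q-x[:2]).T)-x[2],[*C,.042],loss='soft_l1',f_scale=.001)
        C=f.x[:2]
    return f.x,len(q),np.std(f.fun)
E
python3 - <<'E'
from h import *
c=dict(np.load('/tmp/w2.png.npz'))
C,n,s=ringfit(c,(205,275,0,215),.018,.032,(.6334,-.221),np.radians(166.16)); print(C,n,s)
a=np.radians(166.16); e=np.array([np.cos(a),np.sin(a)])
w=wrench(c,(205,275,0,215),.018,.032,C[:2],np.radians(166.16))
hc=w['C']+e*0+w['off']*np.array([-e[1],e[0]]); t=(C[:2]-hc)@np.array([-e[1],e[0]]); print('ring off handle line',t)
for L in (.115,.12): print(L, C[:2]+L*e, hc+((C[:2]-hc)@e+L)*e)
o=ctrl.observe(); print(o['ee_pos'])
c=dict(np.load('/tmp/top0.png.npz'))
E
```

```text
[ 0.63527576 -0.22077879  0.04151433] 33 0.0003200464522292945
ring off handle line -6.034258335538657e-05
0.115 [ 0.5236145  -0.19326949] [ 0.52360006 -0.19332808]
0.12 [ 0.51875966 -0.19207343] [ 0.51874522 -0.19213202]
[ 0.60155317 -0.18713836  0.30134625]
```

Call:
{"fn": "drive_tool", "kwargs": {"deltas": [[-40, -3, -20, 0.005, 0], [-38, -3, -40, 0, 0], [0, 0, -55, 0, 0], [0, 0, -55, 0, 0], [0, 0, -55, 0, 0], [0, 0, -40, 0, 0], [0, 0, -20, 0, 0], [0, 0, 0, 0, 0]]}}

```text
time_s: 4.0
ee_pos: [0.5233, -0.1932, 0.0155]
ee_rot: [-0.001, 0.12, 0.993, 0.0]
wrist_force: [-0.8, -0.3, -0.4]
opening: 0.0855
```

Run:
```python
from h import *
o=ctrl.observe(); print(o['ee_pos'],o['ee_rot'],o['time_s'])
c=shot('wrist','w3.png')
```

```text
[ 0.52326875 -0.1931716   0.01546325] [-1.10520559e-03  1.20281992e-01  9.92739033e-01  4.83950727e-04] 4.0
```

View pics/w3.png

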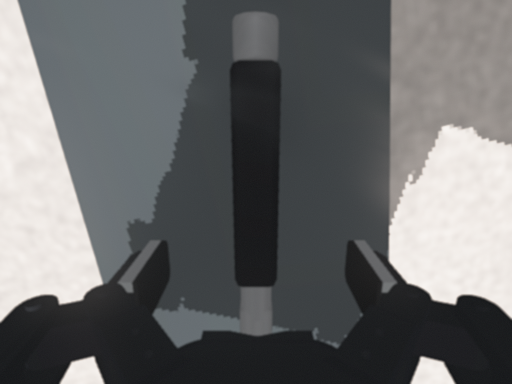

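Call:
{"fn": "drive_tool", "kwargs": {"deltas": [[0, 0, -5, 0, 0], [0, 0, -4, 0, 0], [0, 0, 0, 0, 1], [0, 0, 0, 0, 1], [0, 0, 0, 0, 1], [0, 0, 0, 0, 1], [0, 0, 0, 0, 1], [0, 0, 0, 0, 1]]}}

```text
time_s: 5.05
ee_pos: [0.5237, -0.1949, 0.0077]
ee_rot: [0.0, 0.121, 0.993, -0.0]
wrist_force: [-1.3, -0.4, 5.6]
opening: 0.0204
```

Call:
{"fn": "drive_tool", "kwargs": {"deltas": [[0, 0, 2, 0, 1], [0, 0, 5, 0, 1], [0, 0, 10, 0, 1], [0, 0, 20, 0, 1], [0, 0, 20, 0, 1], [0, 0, 0, 0, 1], [0, 0, 0, 0, 1]]}}

```text
time_s: 5.92
ee_pos: [0.5233, -0.1946, 0.0639]
ee_rot: [-0.0, 0.121, 0.993, 0.0]
wrist_force: [-0.0, 0.1, -5.6]
opening: 0.0207
```

Run:
```python
from h import *
o=ctrl.observe(); print(o['ee_pos'],o['ee_rot'],o['time_s'],o['wrist_force'],o['torque'],o['opening'])
c=shot('side','s4.png');c=shot('top','t4.png')
a=c['color'][140:290,230:400,::-1]; 
cv2.imwrite('pics/t4.png',cv2.resize(a,None,fx=3,fy=3))
```

```text
[ 0.52330667 -0.1945676   0.06394971] [-2.32907819e-04  1.21098447e-01  9.92640464e-01  1.48369766e-04] 5.925 [-0.00892459  0.05660989 -5.57425834] [0.0055864  0.06682585 0.03771057] 0.020699559648060903
```

View pics/s4.png

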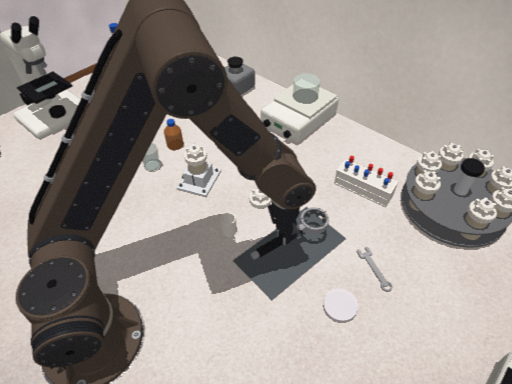

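View pics/t4.png

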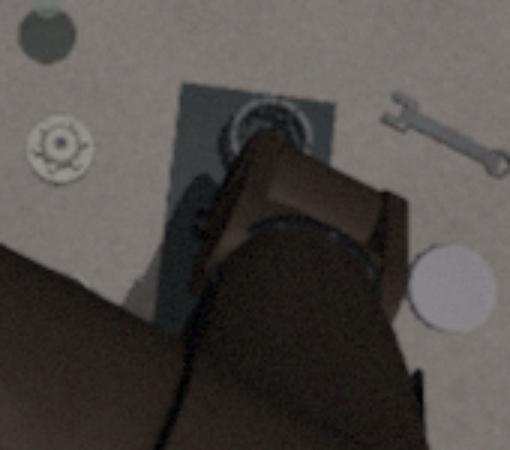

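Call:
{"fn": "drive_tool", "kwargs": {"deltas": [[0, 0, 40, 0, 1], [0, 20, 45, 0, 1], [-8, 40, 40, 0.01, 1], [-8, 45, 16, 0.02, 1], [-10, 45, 0, 0.02, 1], [-10, 45, 0, 0.02, 1], [-10, 45, 0, 0.02, 1], [-10, 45, 0, 0.016, 1], [-10, 45, 0, 0.01, 1], [-5, 40, 0, 0, 1], [-3, 30, 0, 0, 1], [-2, 21, 0, 0, 1], [0, 0, 0, 0, 1], [0, 0, 0, 0, 1]]}}

```text
time_s: 7.78
ee_pos: [0.4474, 0.2258, 0.2048]
ee_rot: [-0.0, 0.063, 0.998, -0.0]
wrist_force: [1.0, 0.2, -5.0]
opening: 0.0204
```

Run:
```python
from h import *
o=ctrl.observe(); print(o['ee_pos'],o['ee_rot'],o['time_s'],o['wrist_force'],o['torque'],o['opening'])
c=shot('side','s5.png')
a=c['color'][80:240,120:300,::-1]; cv2.imwrite('pics/s5.png',cv2.resize(a,None,fx=4,fy=3.6))
c=shot('top','t5.png')
a=c['color'][140:290,100:270,::-1]; cv2.imwrite('pics/t5.png',cv2.resize(a,None,fx=4,fy=4))
```

```text
[0.44739288 0.22579688 0.20484901] [-4.72736985e-04  6.33261239e-02  9.97992747e-01 -2.34700167e-04] 7.775 [ 0.95311344  0.1738612  -4.98805355] [-0.02185127  0.10912739  0.00829626] 0.02039838572157801
```

View pics/s5.png

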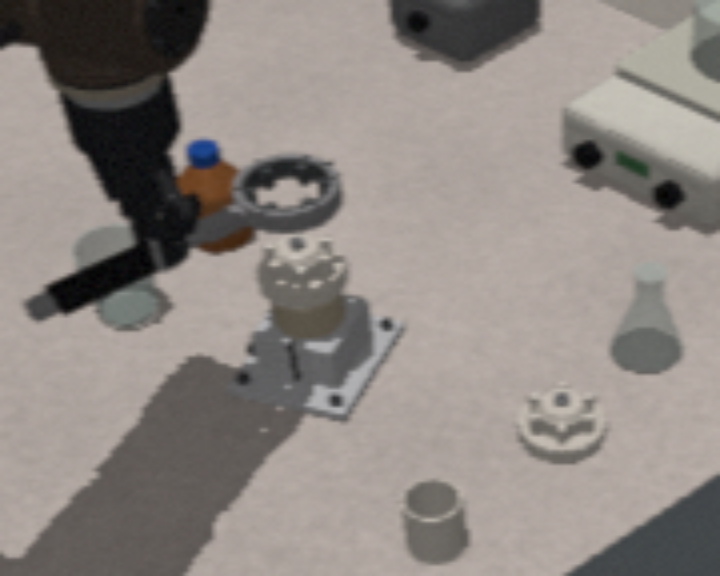

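View pics/t5.png

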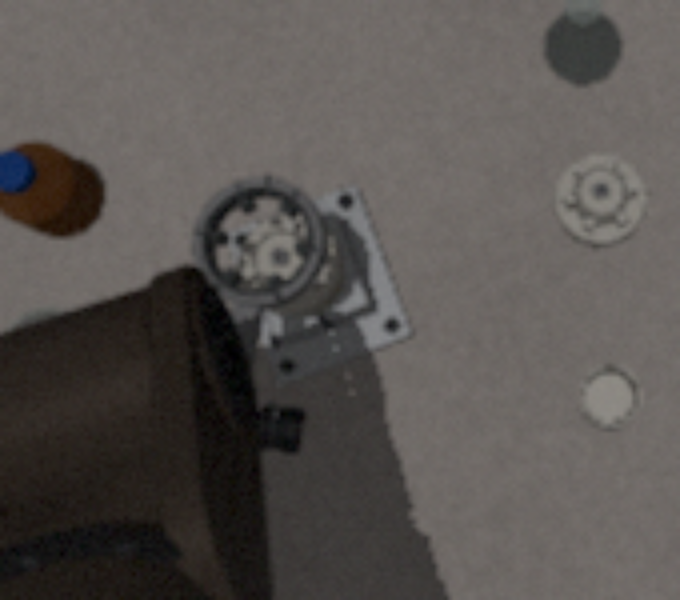

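```bash
cat > m.py <<'E'
from h import *
from scipy.optimize import least_squares
def capfit(c,box):
    u0,u1,v0,v1=box; s=cloud(c)[v0:v1,u0:u1].reshape(-1,3); s=s[np.hypot(s[:,0]-.561,s[:,1]-.2116)<.05]
    r=[]
    for lo,hi in [(.121,.127),(.141,.147),(.153,.16)]:
        q=s[(s[:,2]>lo)&(s[:,2]<hi)]
        if len(q)>10: h=cv2.minEnclosingCircle((q[:,:2]*1000).astype('f4')); r.append((lo,len(q),np.round(h[0],1),round(h[1],1)))
    return r
def ring2(c,box,z0,z1,C,ang):
    return ringfit(c,box,z0,z1,C,ang)
E
python3 - <<'E'
from m import *
S0=dict(np.load('/tmp/side0.png.npz'));T0=dict(np.load('/tmp/top0.png.npz'))
for n,c in (('side',S0),('top',T0)):
    u,v=map(int,proj(c,[.561,.2116,.144])); print(n,u,v,capfit(c,(u-35,u+35,v-35,v+35)))
for n in 'st':
    c=dict(np.load(f'/tmp/{n}5.png.npz'))
    u,v=map(int,proj(c,[.561,.2116,.222])); p=cloud(c)[v-35:v+35,u-35:u+35].reshape(-1,3); k=(p[:,2]>.19)&(p[:,2]<.24)&(np.hypot(p[:,0]-.561,p[:,1]-.2116)<.05)
    print(n,u,v,np.percentile(p[k][:,2],[5,25,50,75,95]))
    print(ringfit(c,(u-35,u+35,v-35,v+35),.217,.228,(.561,.2116),np.radians(172.8)))
    # tilt plane fit
    q=p[k&(p[:,2]>.217)]; A=np.c_[q[:,:2]-[.561,.2116],np.ones(len(q))]; print(np.linalg.lstsq(A,q[:,2],rcond=None)[0])
E
```

```text
side 193 149 [(0.121, 98, array([557.6, 210. ]), 36.7), (0.141, 63, array([559.9, 210. ]), 30.2)]
top 170 204 [(0.121, 217, array([558.5, 212. ]), 36.5), (0.141, 106, array([558.6, 213. ]), 29.0), (0.153, 19, array([558.4, 210. ]), 12.5)]
s 190 130 [0.20140031 0.20946457 0.21683815 0.21984437 0.22237419]
(array([0.56025432, 0.21146412, 0.04107466]), 15, np.float64(0.0009381809914422391))
[ 0.01082587 -0.00086727  0.22001577]
t 163 199 [0.20581686 0.21724304 0.2200245  0.22152559 0.22328797]
(array([0.55974275, 0.21234915, 0.040976  ]), 32, np.float64(0.0008546619476376251))
[0.00842864 0.00138977 0.22072714]
```

Call:
{"fn": "drive_tool", "kwargs": {"deltas": [[-1, 0, -15, 0, 1], [0, 0, -15, 0, 1], [0, 0, -12, 0, 1], [0, 0, -4, 0, 1], [0, 0, 0, 0, 1], [0, 0, 0, 0, 1]]}}

```text
time_s: 8.62
ee_pos: [0.4468, 0.2263, 0.1597]
ee_rot: [0.0, 0.063, 0.998, 0.0]
wrist_force: [1.1, -0.1, -3.9]
opening: 0.0209
```

Run:
```python
from m import *
o=ctrl.observe(); print(o['ee_pos'],o['ee_rot'],o['time_s'],o['wrist_force'],o['torque'],o['opening'])
s=shot('side','s6.png'); t=shot('top','t6.png')
a=cv2.resize(s['color'][115:175,160:230,::-1],None,fx=5.5,fy=5.5,interpolation=cv2.INTER_CUBIC);b=cv2.resize(t['color'][175:235,135:205,::-1],None,fx=5.5,fy=5.5,interpolation=cv2.INTER_CUBIC)
cv2.imwrite('pics/c6.png',cv2.convertScaleAbs(np.hstack([a,b]),alpha=1.4))
for c in (s,t):
    u,v=map(int,proj(c,[.561,.2116,.174])); p=cloud(c)[v-35:v+35,u-35:u+35].reshape(-1,3)
    print(ringfit(c,(u-35,u+35,v-35,v+35),.17,.182,(.561,.2116),np.radians(172.8)))
    k=(p[:,2]>.148)&(p[:,2]<.16)&(np.hypot(p[:,0]-.561,p[:,1]-.2116)<.017); print(k.sum(),p[k].mean(0))
```

```text
[0.44676788 0.22634076 0.15967126] [2.82284542e-04 6.33455772e-02 9.97991598e-01 1.70865451e-04] 8.625 [ 1.11687743 -0.05305903 -3.9048224 ] [-0.01262155  0.12600928  0.01127455] 0.020864308985438472
(array([0.55763249, 0.21217838, 0.04160332]), 23, np.float64(0.0015246380190616126))
17 [0.56238587 0.21520348 0.15300154]
(array([0.55926229, 0.2133543 , 0.04108425]), 31, np.float64(0.0008812485241921905))
87 [0.56076635 0.21105034 0.15101533]
```

View pics/c6.png

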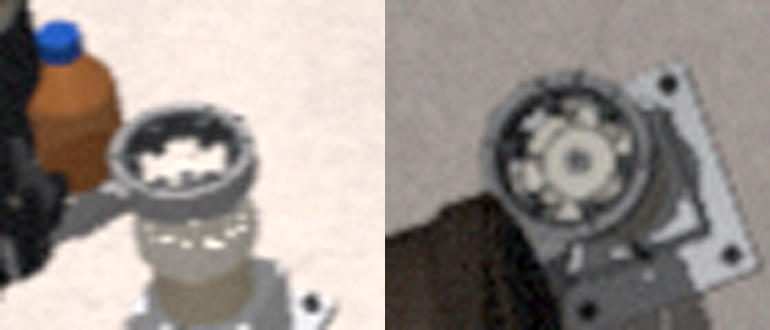

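Run:
```python
from m import *
c=dict(np.load('/tmp/t6.png.npz')); g=c['color'].max(2).astype('f4')
S=.0002;N=600
def rect(z):
    X=.559+(N/2-np.arange(N)[:,None])*S+np.zeros((N,N)); Y=.212+(N/2-np.arange(N)[None])*S+np.zeros((N,N))
    u,v=proj(c,np.stack([X,Y,X*0+z],-1)); return cv2.remap(c['color'][:,:,::-1],u.astype('f4'),v.astype('f4'),cv2.INTER_CUBIC)
a=rect(.1745); b=rect(.150)
for im,r in ((a,[.042]),(b,[.017,.0065])):
    for q in r: cv2.circle(im,(300,300),int(q/S),(0,0,255),1)
cv2.imwrite('pics/r6.png',cv2.resize(cv2.convertScaleAbs(np.hstack([a[50:550,50:550],b[50:550,50:550]]),alpha=1.5),None,fx=.8,fy=.8))
```

```text
(no output)
```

View pics/r6.png

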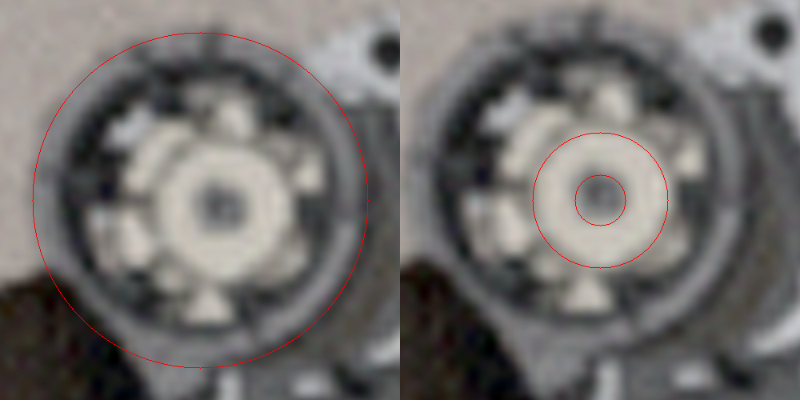

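Call:
{"fn": "drive_tool", "kwargs": {"deltas": [[-0.4, -0.4, -3, 0, 1], [0, 0, -3, 0, 1], [0, 0, -3, 0, 1], [0, 0, -2, 0, 1], [0, 0, -2, 0, 1], [0, 0, -2, 0, 1], [0, 0, 0, 0, 1]]}}

```text
time_s: 9.6
ee_pos: [0.4461, 0.2259, 0.1442]
ee_rot: [-0.0, 0.063, 0.998, -0.0]
wrist_force: [0.2, -0.2, -5.3]
opening: 0.0204
```

Call:
{"fn": "drive_tool", "kwargs": {"deltas": [[0, 0, -2, 0, 1], [0, 0, -2, 0, 1], [0, 0, -2, 0, 1], [0, 0, -2, 0, 1], [0, 0, -2, 0, 1], [0, 0, 0, 0, 1]]}}

```text
time_s: 10.35
ee_pos: [0.4461, 0.2258, 0.1342]
ee_rot: [-0.0, 0.063, 0.998, -0.0]
wrist_force: [-1.1, 0.1, -5.3]
opening: 0.0206
```

Call:
{"fn": "drive_tool", "kwargs": {"deltas": [[0, 0, -1, 0, 1], [0, 0, -1, 0, 1], [0, 0, -1, 0, 1], [0, 0, -1, 0, 1], [0, 0, 0, 0, 1]]}}

```text
time_s: 10.98
ee_pos: [0.4461, 0.2258, 0.1303]
ee_rot: [-0.0, 0.063, 0.998, 0.0]
wrist_force: [0.4, -0.6, -4.3]
opening: 0.0208
```

Call:
{"fn": "drive_tool", "kwargs": {"deltas": [[0, 0, -0.5, 0, 1], [0, 0, -0.5, 0, 1], [0, 0, -0.5, 0, 1], [0, 0, 0, 0, 1]]}}

```text
time_s: 11.48
ee_pos: [0.4462, 0.2259, 0.1288]
ee_rot: [0.0, 0.063, 0.998, 0.0]
wrist_force: [-0.2, -0.3, -3.4]
opening: 0.0208
```

Call:
{"fn": "drive_tool", "kwargs": {"deltas": [[0, 0, -0.5, 0, 1], [0, 0, -0.5, 0, 1], [0, 0, 0, 0, 1]]}}

```text
time_s: 11.85
ee_pos: [0.4462, 0.2259, 0.128]
ee_rot: [0.0, 0.063, 0.998, 0.0]
wrist_force: [-1.9, -0.5, -0.5]
opening: 0.0206
```

Run:
```python
from h import *
o=ctrl.observe(); print(o['ee_pos'],o['wrist_force'],o['torque'])
```

```text
[0.44615049 0.22588761 0.12795415] [-1.91204273 -0.49572653 -0.48080678] [-0.11784414  0.14411936 -0.03208378]
```

Call:
{"fn": "drive_tool", "kwargs": {"deltas": [[0, 0, -0.5, 0, 1], [0, 0, 0, 0, 1], [0, 0, 0, 0, 1]]}}

```text
time_s: 12.22
ee_pos: [0.4461, 0.2259, 0.1274]
ee_rot: [0.0, 0.063, 0.998, 0.0]
wrist_force: [-3.7, 0.5, 1.7]
opening: 0.0202
```

Run:
```python
from m import *
o=ctrl.observe(); print(o['ee_pos'],o['wrist_force'],o['torque'])
s=shot('side','s7.png'); t=shot('top','t7.png')
a=cv2.resize(s['color'][115:175,160:230,::-1],None,fx=5.5,fy=5.5,interpolation=cv2.INTER_CUBIC);b=cv2.resize(t['color'][175:235,135:205,::-1],None,fx=5.5,fy=5.5,interpolation=cv2.INTER_CUBIC)
cv2.imwrite('pics/c7.png',cv2.convertScaleAbs(np.hstack([a,b]),alpha=1.4))
for c in (s,t):
    u,v=map(int,proj(c,[.561,.2116,.146])); p=cloud(c)[v-35:v+35,u-35:u+35].reshape(-1,3)
    r=np.hypot(p[:,0]-.559,p[:,1]-.212); k=(p[:,2]>.138)&(p[:,2]<.156)&(r<.042)&(r>.034); q=p[k]
    A=np.c_[q[:,:2]-[.559,.212],np.ones(len(q))]; print(np.linalg.lstsq(A,q[:,2],rcond=None)[0],np.median(q[:,2]))
```

```text
[0.44614253 0.22589288 0.12743997] [-3.66481963  0.47709831  1.70332819] [-0.0078564   0.12669923 -0.00294907]
[0.0179621  0.01190139 0.14406428] 0.14443248579001844
[ 0.0213389  -0.00367528  0.14498765] 0.14510677932820698
```

View pics/c7.png

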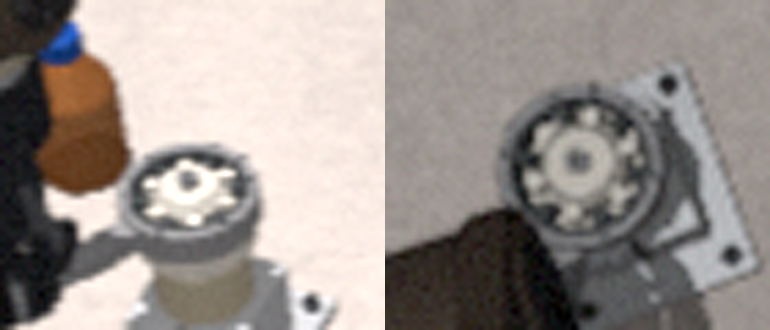

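```bash
cat > arc.py <<'E'
import numpy as np,sys
a0=float(sys.argv[1]);st=float(sys.argv[2]);n=int(sys.argv[3]);P=np.array([560.4,211.4]);L=115.2
f=lambda a:P+L*np.array([np.cos(a),np.sin(a)])
a=np.pi*172.77/180-a0
for i in range(n): print(np.round(f(a-st)-f(a),2).tolist(), -st); a-=st
print('expected',f(a))
E
python3 arc.py 0 .03 44
```

```text
[0.49, 3.42] -0.03
[0.59, 3.41] -0.03
[0.69, 3.39] -0.03
[0.79, 3.36] -0.03
[0.89, 3.34] -0.03
[0.99, 3.31] -0.03
[1.09, 3.28] -0.03
[1.19, 3.24] -0.03
[1.29, 3.21] -0.03
[1.38, 3.17] -0.03
[1.48, 3.12] -0.03
[1.57, 3.08] -0.03
[1.66, 3.03] -0.03
[1.75, 2.98] -0.03
[1.84, 2.93] -0.03
[1.93, 2.87] -0.03
[2.01, 2.81] -0.03
[2.09, 2.75] -0.03
[2.18, 2.68] -0.03
[2.26, 2.62] -0.03
[2.33, 2.55] -0.03
[2.41, 2.48] -0.03
[2.48, 2.4] -0.03
[2.55, 2.33] -0.03
[2.62, 2.25] -0.03
[2.69, 2.17] -0.03
[2.75, 2.09] -0.03
[2.81, 2.01] -0.03
[2.87, 1.92] -0.03
[2.93, 1.83] -0.03
[2.98, 1.75] -0.03
[3.03, 1.66] -0.03
[3.08, 1.56] -0.03
[3.13, 1.47] -0.03
[3.17, 1.38] -0.03
[3.21, 1.28] -0.03
[3.25, 1.18] -0.03
[3.28, 1.09] -0.03
[3.31, 0.99] -0.03
[3.34, 0.89] -0.03
[3.37, 0.79] -0.03
[3.39, 0.69] -0.03
[3.41, 0.58] -0.03
[3.42, 0.48] -0.03
expected [546.08216107 325.70677796]
```

Call:
{"fn": "drive_tool", "kwargs": {"deltas": [[0.5, 3.4, 0, -0.03, 1], [0.6, 3.4, 0, -0.03, 1], [0.7, 3.4, 0, -0.03, 1], [0.8, 3.4, 0, -0.03, 1], [0.9, 3.3, 0, -0.03, 1], [1.0, 3.3, 0, -0.03, 1], [0, 0, 0, 0, 1]]}}

```text
time_s: 13.2
ee_pos: [0.4509, 0.2463, 0.1273]
ee_rot: [0.0, 0.153, 0.988, 0.0]
wrist_force: [0.2, -1.7, 1.8]
opening: 0.0205
```

Run:
```python
from h import *
o=ctrl.observe(); print(o['ee_pos'],o['wrist_force'],o['torque'])
```

```text
[0.45089204 0.24627066 0.12733877] [ 0.16546556 -1.65393184  1.7527201 ] [-0.46142516 -0.57215068 -0.17979357]
```

Call:
{"fn": "drive_tool", "kwargs": {"deltas": [[1.1, 3.3, 0, -0.03, 1], [1.2, 3.2, 0, -0.03, 1], [1.3, 3.2, 0, -0.03, 1], [1.4, 3.2, 0, -0.03, 1]]}}

```text
time_s: 13.7
ee_pos: [0.4561, 0.259, 0.1274]
ee_rot: [0.0, 0.213, 0.977, -0.0]
wrist_force: [2.9, -5.0, 0.3]
opening: 0.0204
```

Call:
{"fn": "drive_tool", "kwargs": {"deltas": [[1.5, 3.1, 0, -0.03, 1], [1.6, 3.1, 0, -0.03, 1], [0, 0, 0, 0, 1]]}}

```text
time_s: 14.08
ee_pos: [0.4591, 0.2652, 0.1273]
ee_rot: [0.0, 0.241, 0.97, 0.0]
wrist_force: [3.2, -3.9, 0.7]
opening: 0.0201
```

Call:
{"fn": "drive_tool", "kwargs": {"deltas": [[2.1, 2.8, 0, -0.03, 1], [1.8, 3.0, 0, -0.03, 1]]}}

```text
time_s: 14.32
ee_pos: [0.4626, 0.2711, 0.1273]
ee_rot: [-0.0, 0.271, 0.963, -0.0]
wrist_force: [0.6, -3.3, 2.1]
opening: 0.0207
```

```bash
cat > f.py <<'E'
from h import *
o=ctrl.observe(); r=o['ee_rot']; jaw=2*np.degrees(np.arctan2(r[2],r[1]))-90; ph=np.radians(jaw+90)
F=o['wrist_force']; t=np.array([np.sin(ph),-np.cos(ph)]); R=np.array([np.cos(ph),np.sin(ph)])
p=o['ee_pos'][:2]-[.5604,.2114]
print('t',o['time_s'],'phi',np.degrees(ph).round(2),'pos ang',np.degrees(np.arctan2(p[1],p[0])).round(2),'L',np.hypot(*p).round(4),'resist',-F[:2]@t,'rad',F[:2]@R,'fz',F[2],'tq',o['torque'])
E
python3 f.py
```

```text
t 14.325 phi 148.57 pos ang 148.62 L 0.1146 resist 2.5279633602134783 rad -2.235874483452983 fz 2.08789303014679 tq [-0.81197135 -0.48504131  0.00634217]
```

Call:
{"fn": "drive_tool", "kwargs": {"deltas": [[1.9, 2.9, 0, -0.03, 1], [1.9, 2.9, 0, -0.03, 1]]}}

```text
time_s: 14.58
ee_pos: [0.4658, 0.2761, 0.127]
ee_rot: [-0.001, 0.299, 0.954, -0.001]
wrist_force: [-1.6, -9.2, 2.0]
opening: 0.0208
```

```bash
python3 f.py
```

```text
t 14.575 phi 145.22 pos ang 145.64 L 0.1146 resist 8.4602922953246 rad -3.969803062771387 fz 2.0297938996875318 tq [-1.85465663 -0.18708569  0.64067851]
```

Call:
{"fn": "drive_tool", "kwargs": {"deltas": [[1.0, 1.4, 0, -0.015, 1]]}}

```text
time_s: 14.7
ee_pos: [0.4668, 0.2775, 0.127]
ee_rot: [-0.001, 0.306, 0.952, -0.001]
wrist_force: [-2.3, -8.9, 3.1]
opening: 0.0205
```

```bash
python3 f.py
```

```text
t 14.7 phi 144.38 pos ang 144.79 L 0.1146 resist 8.577975833918373 rad -3.2670858930972835 fz 3.147488401311972 tq [-1.80906957 -0.06765881  0.6588351 ]
```

Call:
{"fn": "drive_tool", "kwargs": {"deltas": [[2.1, 2.8, 0, -0.03, 1], [2.1, 2.7, 0, -0.03, 1], [0, 0, 0, 0, 1]]}}

```text
time_s: 15.08
ee_pos: [0.4708, 0.283, 0.127]
ee_rot: [-0.001, 0.334, 0.943, -0.001]
wrist_force: [-1.6, -9.2, 3.5]
opening: 0.0207
```

```bash
python3 f.py
python3 - <<'E'
from m import *
s=shot('side','s8.png'); t=shot('top','t8.png')
a=cv2.resize(s['color'][100:190,140:230,::-1],None,fx=4.4,fy=4.4,interpolation=cv2.INTER_CUBIC);b=cv2.resize(t['color'][165:255,125:215,::-1],None,fx=4.4,fy=4.4,interpolation=cv2.INTER_CUBIC)
cv2.imwrite('pics/c8.png',cv2.convertScaleAbs(np.hstack([a,b]),alpha=1.4))
E
```

```text
t 15.075 phi 140.96 pos ang 141.37 L 0.1146 resist 8.128805382564396 rad -4.581644050892894 fz 3.526067626817351 tq [-1.79025959 -0.1107958   0.66739371]
```

View pics/c8.png

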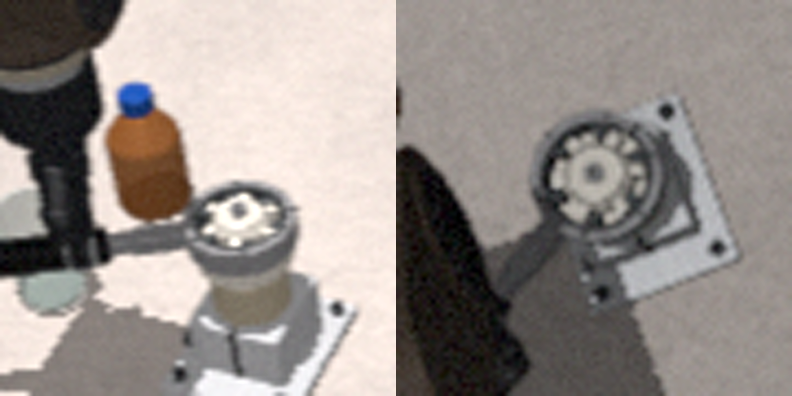

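Call:
{"fn": "drive_tool", "kwargs": {"deltas": [[2.4, 3.0, 0, -0.035, 1], [0, 0, 0, 0, 1]]}}

```text
time_s: 15.42
ee_pos: [0.4733, 0.286, 0.127]
ee_rot: [-0.001, 0.351, 0.937, -0.001]
wrist_force: [-1.1, -8.6, 3.3]
opening: 0.0207
```

```bash
python3 f.py
python3 - <<'E'
from m import *
t=shot('top','t9.png'); s=shot('side','s9.png')
# handle/neck angle & teeth vs handle estimate: rib phase of cap now
for c,n in ((t,'t'),(s,'s')):
    u,v=map(int,proj(c,[.559,.212,.146])); p=cloud(c)[v-60:v+60,u-70:u+60].reshape(-1,3)
    d=p[:,:2]-[.559,.212]; r=np.hypot(*d.T); a=np.arctan2(d[:,1],d[:,0])
    k=(r>.048)&(r<.09)&(p[:,2]>.118)&(p[:,2]<.15)&(abs(a-2.45)<.6); print(n,'neck',k.sum(),np.degrees(np.median(a[k])) if k.sum() else 0)
E
```

```text
t 15.425 phi 138.96 pos ang 139.43 L 0.1146 resist 7.18299616225707 rad -4.816779489069051 fz 3.3398870707263195 tq [-1.76062637 -0.10448335  0.78372239]
t neck 110 140.124305444967
s neck 84 143.7707176530763
```

Run:
```python
from h import *
def ph(f):
    c=dict(np.load(f'/tmp/{f}.png.npz')); out=[]
    for C in [(.559,.2118),(.5595,.2118),(.5585,.2118),(.559,.2123)]:
        a=np.arange(720)*np.pi/360; acc=0
        for r in np.arange(.0225,.0265,.0005):
            u,v=proj(c,np.stack([C[0]+r*np.cos(a),C[1]+r*np.sin(a),a*0+.144],-1))
            acc=acc+cv2.remap(c['color'].mean(2).astype('f4'),u.astype('f4')[None],v.astype('f4')[None],cv2.INTER_CUBIC)[0]
        z=np.sum(acc*np.exp(6j*a))*2/np.sum(acc); out.append((round(np.degrees(np.angle(z))/6,1),round(abs(z),2)))
    return out
for f in ['top0','t6','t7','t8','t9']: print(f,ph(f))
```

```text
top0 [(np.float64(-6.4), np.float64(0.05)), (np.float64(-6.8), np.float64(0.06)), (np.float64(-5.7), np.float64(0.04)), (np.float64(-6.4), np.float64(0.06))]
t6 [(np.float64(-8.4), np.float64(0.25)), (np.float64(-8.2), np.float64(0.26)), (np.float64(-8.8), np.float64(0.23)), (np.float64(-8.5), np.float64(0.26))]
t7 [(np.float64(-7.2), np.float64(0.44)), (np.float64(-7.3), np.float64(0.45)), (np.float64(-7.1), np.float64(0.43)), (np.float64(-7.2), np.float64(0.43))]
t8 [(np.float64(-28.2), np.float64(0.35)), (np.float64(-27.9), np.float64(0.35)), (np.float64(-28.6), np.float64(0.34)), (np.float64(-27.9), np.float64(0.34))]
t9 [(np.float64(-28.2), np.float64(0.35)), (np.float64(-27.8), np.float64(0.35)), (np.float64(-28.5), np.float64(0.34)), (np.float64(-27.8), np.float64(0.34))]
```

Run:
```python
from h import *
def prof(f,r0,r1,C=(.559,.2121)):
    c=dict(np.load(f'/tmp/{f}.png.npz')); a=np.arange(720)*np.pi/360; acc=0
    for r in np.arange(r0,r1,.0005):
        u,v=proj(c,np.stack([C[0]+r*np.cos(a),C[1]+r*np.sin(a),a*0+.144],-1))
        acc=acc+cv2.remap(c['color'].mean(2).astype('f4'),u.astype('f4')[None],v.astype('f4')[None],cv2.INTER_CUBIC)[0]
    z=np.sum(acc*np.exp(6j*a))*2/np.sum(acc); return round(np.degrees(np.angle(z))/6,1),round(abs(z),2),(acc.reshape(6,12,10).mean((0,2))/len(np.arange(r0,r1,.0005))).round().astype(int)
for f in ['t7','t8','t9']:
  for r in [(.0225,.0265),(.025,.0285),(.03,.034)]: print(f,r,*prof(f,*r))
```

```text
t7 (0.0225, 0.0265) -7.2 0.44 [101  79  65  58  53  54  62  75  97 118 126 119]
t7 (0.025, 0.0285) -7.8 0.47 [ 94  76  61  50  44  48  59  75  96 115 120 111]
t7 (0.03, 0.034) -7.7 0.13 [52 52 44 44 43 43 44 49 54 55 54 52]
t8 (0.0225, 0.0265) -28.0 0.35 [ 53  67  89 102 101  98 108 122 122  99  64  46]
t8 (0.025, 0.0285) -29.5 0.37 [ 48  65  92 107 102  97 108 120 116  89  56  43]
t8 (0.03, 0.034) 26.6 0.15 [41 44 51 56 55 52 51 53 51 45 39 40]
t9 (0.0225, 0.0265) -27.9 0.35 [ 53  68  89 102 100  97 109 124 122  98  63  46]
t9 (0.025, 0.0285) -29.4 0.37 [ 49  66  91 106 102  96 108 121 116  89  56  43]
t9 (0.03, 0.034) 26.3 0.15 [42 44 50 55 57 51 51 53 51 44 40 42]
```

Call:
{"fn": "drive_tool", "kwargs": {"deltas": [[-2.2, -2.6, 0, 0.03, 1], [-2.1, -2.7, 0, 0.03, 1], [-2.0, -2.8, 0, 0.03, 1], [-2.0, -2.8, 0.2, 0.03, 1], [-1.9, -2.9, 0.2, 0.03, 1], [-1.8, -3.0, 0.2, 0.03, 1], [-1.7, -3.1, 0, 0.03, 1], [-1.6, -3.1, 0, 0.03, 1], [-1.5, -3.1, 0, 0.03, 1], [-1.4, -3.2, 0, 0.03, 1], [0, 0, 0, 0, 1]]}}

```text
time_s: 16.9
ee_pos: [0.4558, 0.2572, 0.1279]
ee_rot: [-0.0, 0.207, 0.978, -0.0]
wrist_force: [0.5, 1.2, -1.0]
opening: 0.0205
```

```bash
python3 f.py
python3 - <<'E'
from m import *
t=shot('top','t10.png')
E
```

```text
t 16.9 phi 156.13 pos ang 156.38 L 0.1142 resist -1.2657466162753168 rad -0.0008695285561409905 fz -1.010438912732232 tq [ 0.06317972 -0.23117194  0.12839285]
```

Call:
{"fn": "drive_tool", "kwargs": {"deltas": [[0, 0, 1, 0, 1], [0, 0, 2, 0, 1], [0, 0, 2, 0, 1], [0, 0, 3, 0, 1], [0, 0, 3, 0, 1]]}}

```text
time_s: 17.58
ee_pos: [0.4558, 0.2574, 0.1391]
ee_rot: [-0.0, 0.207, 0.978, 0.0]
wrist_force: [0.2, -0.2, -4.8]
opening: 0.0204
```

```bash
python3 f.py
```

```text
t 17.575 phi 156.12 pos ang 156.28 L 0.1142 resist 0.10872219327152997 rad -0.26095495636861943 fz -4.80384956420675 tq [ 0.06119305  0.08520359 -0.01216362]
```

Call:
{"fn": "drive_tool", "kwargs": {"deltas": [[0, 0, 4, 0, 1], [0, 0, 5, 0, 1], [0, 0, 8, 0, 1], [0, 0, 15, 0, 1], [0, 0, 20, 0, 1], [0, 0, 20, 0, 1], [0, 0, 0, 0, 1], [0, 0, 0, 0, 1]]}}

```text
time_s: 18.58
ee_pos: [0.4556, 0.2572, 0.2107]
ee_rot: [-0.0, 0.207, 0.978, -0.0]
wrist_force: [0.0, 0.2, -4.1]
opening: 0.0209
```

```bash
python3 f.py
python3 - <<'E'
from m import *
s=shot('side','s11.png');t=shot('top','t11.png')
for n,c in (('side',s),('top',t)):
    u,v=map(int,proj(c,[.559,.2116,.215])); print(n,ringfit(c,(u-35,u+35,v-35,v+35),.205,.228,(.561,.2116),np.radians(156)))
a=cv2.resize(s['color'][90:210,110:260,::-1],None,fx=5,fy=5)
cv2.imwrite('pics/c11.png',a)
E
```

```text
t 18.575 phi 156.12 pos ang 156.37 L 0.1144 resist -0.23650874372944986 rad 0.05223401024634822 fz -4.139311317802067 tq [-0.00219     0.09417659  0.04716956]
side (array([0.55847185, 0.21044888, 0.04188388]), 26, np.float64(0.0016300545785805484))
top (array([0.55858427, 0.21215098, 0.04134586]), 32, np.float64(0.0008781496485151463))
```

View pics/c11.png

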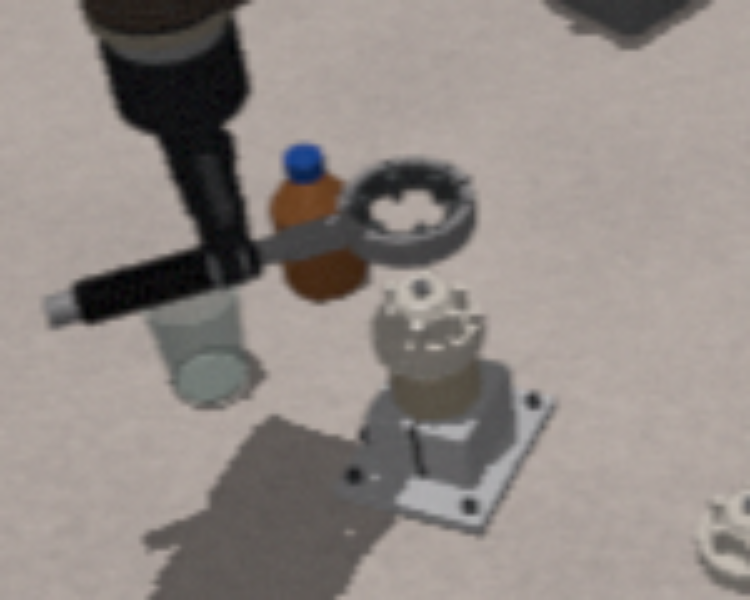

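Call:
{"fn": "drive_tool", "kwargs": {"deltas": [[3, -20, 0, 0.01, 1], [6, -40, 0, 0.02, 1], [7, -45, 0, 0.02, 1], [7, -45, 0, 0.02, 1], [7, -45, 0, 0.02, 1], [7, -45, 0, 0.02, 1], [7, -45, 0, 0.02, 1], [7, -45, 0, 0.02, 1], [7, -45, 0, 0.02, 1], [5, -40, 0, 0.004, 1], [3, -25, 0, 0, 1], [2, -12, 0, 0, 1], [0, 0, -30, 0, 1], [0, 0, -40, 0, 1], [0, 0, -40, 0, 1], [0, 0, -30, 0, 1], [0, 0, -20, 0, 1], [0, 0, 0, 0, 1]]}}

```text
time_s: 20.92
ee_pos: [0.5233, -0.1938, 0.0495]
ee_rot: [-0.002, 0.121, 0.993, 0.001]
wrist_force: [-1.9, 0.3, -4.4]
opening: 0.0209
```

```bash
python3 f.py
python3 - <<'E'
from m import *
s=shot('side','s12.png')
a=cv2.resize(s['color'][170:300,210:370,::-1],None,fx=4,fy=4)
cv2.imwrite('pics/c12.png',a)
o=ctrl.observe(); print(o['ee_pos'])
E
```

```text
t 20.925 phi 166.12 pos ang -95.24 L 0.4068 resist 0.16698106652413908 rad 1.9433075876272177 fz -4.396892032884899 tq [ 0.06381293  0.06132153 -0.04140405]
[ 0.52380191 -0.1940921   0.05064743]
```

View pics/c12.png

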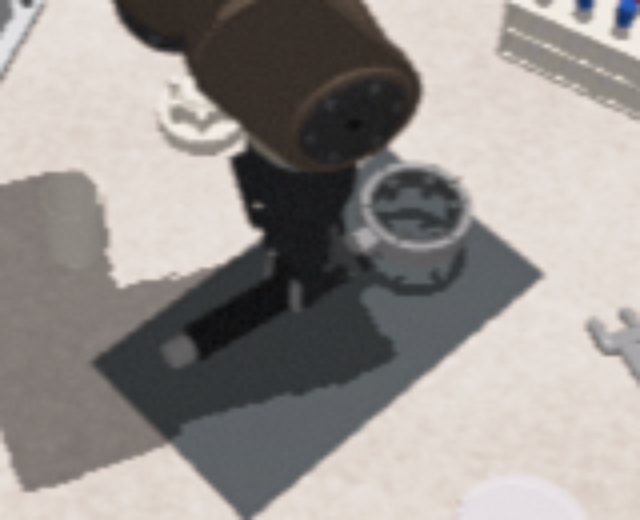

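Call:
{"fn": "drive_tool", "kwargs": {"deltas": [[0, 0, -15, 0, 1], [0, 0, -12, 0, 1], [0, 0, -8, 0, 1], [0, 0, -4, 0, 1], [0, 0, -2, 0, 1], [0, 0, 0, 0, 1]]}}

```text
time_s: 21.72
ee_pos: [0.5239, -0.1947, 0.01]
ee_rot: [0.0, 0.121, 0.993, 0.0]
wrist_force: [-0.2, 0.2, -4.5]
opening: 0.0204
```

Call:
{"fn": "drive_tool", "kwargs": {"deltas": [[0, 0, -1, 0, 1], [0, 0, -1, 0, 1], [0, 0, -0.5, 0, 1], [0, 0, 0, 0, 1]]}}

```text
time_s: 22.22
ee_pos: [0.5239, -0.1947, 0.0077]
ee_rot: [0.0, 0.121, 0.993, -0.0]
wrist_force: [-1.6, 0.1, 0.9]
opening: 0.0206
```

Call:
{"fn": "drive_tool", "kwargs": {"deltas": [[0, 0, 0, 0, 0.5], [0, 0, 0, 0, 0.3], [0, 0, 0, 0, 0], [0, 0, 0, 0, 0], [0, 0, 0, 0, 0], [0, 0, 0, 0, 0], [0, 0, 5, 0, 0], [0, 0, 15, 0, 0], [0, 0, 30, 0, 0], [0, 0, 50, 0, 0], [0, 0, 50, 0, 0], [0, 0, 50, 0, 0], [20, 0, 50, 0, 0], [50, 0, 30, 0, 0], [0, 0, 0, 0, 0], [0, 0, 0, 0, 0]]}}

```text
time_s: 24.22
ee_pos: [0.593, -0.1943, 0.2873]
ee_rot: [-0.0, 0.121, 0.993, 0.0]
wrist_force: [-0.5, -0.0, -0.2]
opening: 0.0855
```

Run:
```python
from m import *
o=ctrl.observe(); print(o['ee_pos'],o['time_s'],o['wrist_force'],o['opening'])
w=shot('wrist','w13.png');s=shot('side','s13.png')
g=(.635,-.221)
C,n,sd=ringfit(w,(150,350,0,300),.018,.032,g,np.radians(166)); print(C,sd)
print(wrench(w,(150,350,0,300),.018,.032,C[:2],np.radians(166)))
```

```text
[ 0.59302655 -0.19426786  0.28733326] 24.225 [-4.51655456e-01 -4.42795293e-05 -1.80194577e-01] 0.08552178239645014
[ 0.63541991 -0.22135742  0.04150702] 0.0004459859477274988
{'C': array([ 0.6323205 , -0.22093933]), 'R': 46.392425537109375, 'ang': np.float64(166.21150435996617), 'off': np.float64(-0.0002550254421867779), 'mid': array([-0.0005, -0.0004,  0.0002, -0.0006, -0.0001, -0.0003, -0.0005,
       -0.0006, -0.0001]), 'hz': array([-0.00133829,  0.02453287]), 'rz': np.float64(0.02421985156436479), 'n': (1281, np.int64(1360))}
```

View pics/w13.png

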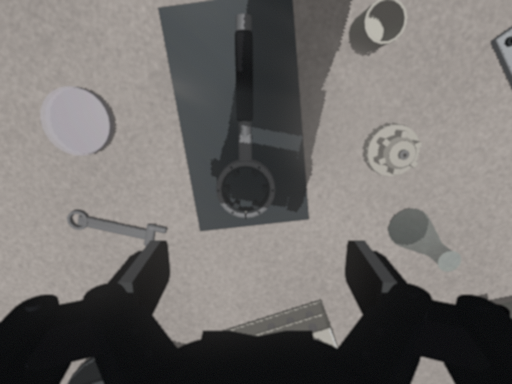

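View pics/s13.png

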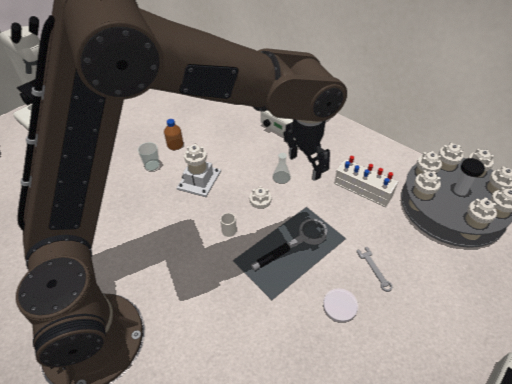

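Run:
```python
from h import *
c=shot('top','t14.png'); P=cloud(c); 
for f in ('top0','t14'):
    c=dict(np.load(f'/tmp/{f}.png.npz')); s=cloud(c)[170:240,135:205].reshape(-1,3); q=s[(s[:,2]>.139)&(s[:,2]<.148)][:,:2]-[.5587,.2123]; r=np.hypot(*q.T); q=q[(r>.0245)&(r<.03)]
    z=np.mean(np.exp(6j*np.arctan2(q[:,1],q[:,0]))); print(f,len(q),abs(z),np.degrees(np.angle(z))/6)
print(ticket.close_job())
```

```text
top0 34 0.8431872686663552 -7.40955020180613
t14 30 0.8486647989055406 -19.609624435958732
the job is handed in; nothing more can be done
None
```

The cap is tightened, the wrench lies flat on its mat again, and the job is handed in. It took about 24 s; no verdict was reported.

- **Seating:** I lowered the ring slowly onto the skirt. The ring's top came to 0.145 m, where about 0.146 m is expected when seated, and the pressing force stayed low.
- **Tightening:** The cap turned at about 0.3 N m, then the torque rose and levelled off at 1.60–1.65 N m, which is the wrench giving. I stopped with the handle an estimated 0.10–0.17 rad past the insert. The images put it at about 0.13 rad, inside the 0.08–0.25 window.
- **Lifting off:** I relieved the wrench, centred its teeth between the ribs and lifted it off with almost no side force.
- **Last checks:**
  - **Wrench:** Its ring and handle are within about 1 mm of where they started, and it is lying flat. The gripper is open and clear of it.
  - **Cap:** The ribs now sit at −19.6°, against −7.4° at the start, so the cap turned about 0.21 rad. While it was loaded I estimated −22°. That 2–3° difference is about the measuring scatter and under the 0.1 rad limit, so I don't take it as loosening.
  - **Bystanders:** None looked moved in the last pictures. I judged this by eye and did not measure them.

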